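# Pour spice tubes from the scale scoop into a grooved rack

## Robot

A 6-joint arm with a two-finger parallel gripper is mounted at the origin on the work surface. World frame = base frame: x ahead of the robot, y to its left, z up, the work surface at z = 0. Lengths are in m, angles in rad, forces in N, time in s.
With the tool pointing down it reaches from about 0.275 to 0.825 m from the base axis. Payload 4.9 kg.
Tool frame: the origin (TCP) lies midway between the tips of the shut fingers; the grasp point (between the pads) lies 19 mm behind it (grip_point_offset is the distance from the TCP to the grasp point, in m); z points along the fingers, y is the line along which they close (so a half turn about z gives the same grasp; the last joint's range is limited). The gripper opens to 85 mm and grips with 20 to 120 N. Pads are 22 mm wide; open, the fingers measure 114 mm over their backs; the gripper's body (76 mm by 85 mm) begins 54 mm behind the grasp point. The pads swing forward as they close: fully open they stand 13 mm farther back than shut.
Start: joints at [1.126, 0.326, -0.193, 1.052, 0, 1.437], TCP at [0.168, 0.524, 0.231] pointing down, gripper open.
Joint ranges: [-2.65, 2.65], [-0.97, 1.79], [-1.3, 1.35], [-1.93, 2.1], [-1.47, 1.37], [-3.14, 3.14]. Speed limits (rad/s): [2.57, 2.57, 3.14, 3.14, 3.14, 3.14].

## Interface

Orientations are given as a rotation vector (axis times angle).
In Python, from cell import * gives the robot as it stands. Calls block until the motion is done:
- movep(position, orientation): joint-space move of the TCP to a pose.
- move_l(position, velocity=0.15, rot=None, until_force=None): straight line of the TCP; rot=None keeps the orientation; velocity is the mean speed in m/s. With until_force (N) it stops when the force on the tool has changed by that much, and returns True; else False.
- set_joints(angles): joint-space move.
- let_go() and grab(newtons=None): open the fingers fully, or close them until they stop; newtons is the grip in N (None keeps the last).
- sleep(seconds).
- ik(position, orientation): joint angles nearest the present ones, or None.
- get_state(): the state.
- grab_frame(name): name is "side" or "top" or "wrist"; returns a dict with "img" (420x560x3 uint8, red, green, blue), "fx", "fy", "cx", "cy" (pixels), "cam_to_world" (4x4, takes a point from camera to world coordinates); the wrist camera has in their place "T_tool_cam" (4x4, takes a point from camera to tool coordinates, whose origin is the TCP and whose axes are the flange's). Camera axes: x right, y down, z forward; pixel columns grow to the right and rows downward; lengths in m; the calibration is good to about 2 mm. A picture is of the moment at which its call begins: read the wrist's pose just before it. There is no depth.
A pose or a line that the arm cannot do raises MotionError and nothing moves.
- sign_off(): hands the job in; it is judged then, once.
Trained networks look in the newest picture that a camera, given by its name, has taken for a name from the list of things; names that differ only in an ending like _2 or _b are one class to them, and where a whole thing is asked for, a point or a joint stands for the part that bears it (a point fixed in the world has none). Each returns a list of dicts, best first, with "score" (0 to 1); they miss things now and then, are a little off and sometimes report something else, mostly with a low value. They report only what shows in the picture. A call takes as long as a camera call. They do not tell look-alikes from the thing itself.
- spot_in(camera, name): "centre" ([column, row] in pixels, amid what is visible of it).
- silhouettes(camera, name): "mask" (420x560 bool, what is visible of it) and "centre" ([column, row] in pixels, amid what is visible of it).
- tip_of(camera, name): "centre" ([column, row] in pixels: a listed point, or the origin of a listed thing).
The state is a dict: "clock": time; "q": joint angles; "joint_velocities": joint speeds; "tau": joint torques, N m; "position": TCP position; "eef_rot": TCP orientation; "contact_force": force on the tool from outside, world axes, zero at the start; "wrist_torque": the same for the moment, N m; "finger_gap": opening from 0.0 (shut) to 1.0 (fully open); "grasp_force": force on a finger pad.
Only numpy, scipy, OpenCV 4.12 (cv2) and the standard library are available. Lean on these libraries where they do the work, as an engineer would, in place of code of your own. Each camera call takes 0.05 s, during which the arm holds its last target. There are 200 camera calls.

## Task

Lift the steel scoop with its four spice tubes off the scale by its wooden grip, and tip it low over the upper end of the sloping wooden rack so that all four tubes roll gently down and settle one to a groove. Then set the empty scoop gently back, standing on its feet on the middle of the scale's platform. Do not touch the tubes with the fingers, and leave the other things on the counter where they are.

Things in the scene. Friction and masses are not known exactly. Their poses are not given: they have to be found in the camera images.
- scoop: open steel scoop, 0.3 kg, 114 wide (x), 155 mm long (y). Origin: centre of its underside; z up. Mouth faces -y; back wall leans from y = +65 to +86, 31 mm high. Its floor rises 18 degrees from z = 4 at the back to 46 mm at the mouth: tubes start to roll out only when it is tipped over 18 degrees mouth-down, and surely at 36 to 42. Side walls 28 mm above the floor. Feet (z = 0) at y = -10 and +58 mm
- scoop_grip (a point): centre of the scoop's upright dark wooden grip behind the back wall, at (0, 86, 81) mm in the scoop's frame: a block 14 thick (scoop y), 44 wide (x), 42 mm tall, to be pinched across its thickness from above. Under the mouth-side finger the tubes' tops are about 40 mm below this point. Axes as the scoop's
- scoop_lip (a point): middle of the top edge of the scoop's mouth, where the tubes leave, at (0, -65, 46) mm in the scoop's frame. Frame as the scoop's
- tube0: capped tube of spice (green, aluminium cap), a smooth rod 20 mm in diameter, 100 mm long, about 30 g; origin at its centre, x along the tube; nearest the back wall of the four that lie side by side in the scoop, across it
- tube1: capped tube of spice (green, aluminium cap), a smooth rod 20 mm in diameter, 100 mm long, about 30 g; origin at its centre, x along the tube; in the middle of the four that lie side by side in the scoop, across it
- tube2: capped tube of spice (green, aluminium cap), a smooth rod 20 mm in diameter, 100 mm long, about 30 g; origin at its centre, x along the tube; in the middle of the four that lie side by side in the scoop, across it
- tube3: capped tube of spice (green, aluminium cap), a smooth rod 20 mm in diameter, 100 mm long, about 30 g; origin at its centre, x along the tube; nearest the mouth of the four that lie side by side in the scoop, across it
- scale: flat white shop scale, fixed, 230 x 190 mm, with a red display on the robot's side. Origin on the counter; z up
- platform (a point): centre of the top of the scale's square black platform, 150 x 150 mm, 42 mm above the counter; the scoop stands here
- rack: foot of the sloping wooden rack, fixed. Origin on the counter below the rack's middle; y points to its upper end, z up. Over all 146 mm wide (x), about 195 mm long (y)
- grooves: grooved board of the rack, sloping 18 degrees. Origin mid upper surface, 45 mm above the counter; x along the grooves, y uphill, z square to it. y = -95 to +95; 134 mm between side walls 22 high; end stop at y = -95, 26 high; upper end open. Five ridges 2 mm high at y = -75, -53, -31, -9, 13; a groove lies below each. Smooth above y = 18: pour here. A seated tube's centre is 10 mm above the surface
- apron (a point): point on the smooth upper part of the grooved board's surface, at (0, 65, 0) mm in the frame of grooves; same axes. A good place for the lip, some 10 to 15 mm above it, tipping without dawdling: a tube let out too slowly can stop above the topmost ridge
- tin: green round tin, 62 mm across, 64 mm tall, near the robot-side wall of the rack; loose, to be left alone; origin at its underside
- brass_weight: brass knobbed weight, 42 mm across, 52 mm tall, beyond the scale; loose, to be left alone; origin at its underside
- sweet_bowl: small steel bowl of coloured sweets, 112 mm across, 45 mm tall, beyond the rack and scale; loose, to be left alone; origin at its underside
- clove_jar: amber jar with red cap, 66 mm across, 110 mm tall, at the far right; loose, to be left alone; origin at its underside
- spoon: steel spoon with a wooden handle lying flat between scale and rack, near the robot; loose, to be left alone; origin at its underside
- tea_carton: blue carton 70 x 110 x 60 mm at the near right; loose, to be left alone; origin at its underside
Not all that is in view belongs to the job. What is shaped like the tube3 but blue, orange or pink is not meant.

How it is judged:
By the outcome, as a careful person would: the job done as asked, in the order asked, and still so for the second after the job is handed in, with the robot touching nothing.
It also fails if it takes over 48 s, if anything falls off the work surface, if the arm or the gripper's body presses on something with over 40 N, if the wrist force passes 120 N, or if a joint passes its speed limit or range.

## Working session

There is one attempt and no reset: what is moved stays moved. The work goes in short steps, each a Python script; the robot and the scene stay as the last script left them, time stands still between calls to the robot, and variables do not carry over. Pictures are saved under pics/ and viewed, at most 10 in all, crops included, and the job is handed in when it is done.

```bash
mkdir -p pics; ls
cat > h.py <<'E'
from cell import *
import numpy as np, cv2
from scipy.spatial.transform import Rotation as R
def ray(f,px,T=None):
    T=np.array(f["cam_to_world"]) if T is None else T
    d=np.array([(px[0]-f["cx"])/f["fx"],(px[1]-f["cy"])/f["fy"],1.])
    return T[:3,3],T[:3,:3]@d
def onz(f,px,z):
    o,d=ray(f,px); return o+d*(z-o[2])/d[2]
def tri(*rs):
    A=0;b=0
    for o,d in rs:
        d=d/np.linalg.norm(d);P=np.eye(3)-np.outer(d,d);A=A+P;b=b+P@o
    return np.linalg.solve(A,b)
def proj(f,p):
    c=np.linalg.inv(np.array(f["cam_to_world"]))@np.append(p,1)
    return np.array([f["fx"]*c[0]/c[2]+f["cx"],f["fy"]*c[1]/c[2]+f["cy"]])
def save(f,n): cv2.imwrite("pics/"+n,f["img"][:,:,::-1])
E
python3 - <<'E'
from h import *
np.set_printoptions(precision=4,suppress=True)
f={n:grab_frame(n) for n in("side","top")}
for n in f: save(f[n],n+"0.png"); print(n,f[n]["fx"],np.array(f[n]["cam_to_world"])[:3,3])
for k in["scoop","scoop_grip","scoop_lip","platform","scale","rack","grooves","apron","tin","spoon","brass_weight","sweet_bowl"]:
    r={n:tip_of(n,k)[:2] for n in f}
    for n in f: print(k,n,[(np.round(a["centre"],1).tolist(),round(a["score"],2)) for a in r[n]])
    if r["side"] and r["top"]:
        print("   ",tri(*[ray(f[n],r[n][0]["centre"]) for n in f]))
s=get_state();print(s["clock"],s["position"],s["eef_rot"])
E
```

```text
pics
side 422.93811837114043 [ 0.4407 -0.6276  0.8908]
top 491.8076452790846 [0.3931 0.0022 1.4009]
scoop side [([283.6, 147.9], 0.58)]
scoop top [([201.8, 188.4], 0.97)]
    [0.5446 0.244  0.0571]
scoop_grip side [([276.7, 109.6], 0.96)]
scoop_grip top [([158.9, 189.3], 0.72), ([196.9, 187.9], 0.39)]
    [0.5359 0.3473 0.1114]
scoop_lip side [([292.9, 153.7], 0.85), ([280.9, 131.8], 0.63)]
scoop_lip top [([219.1, 182.4], 0.87)]
    [0.5613 0.1933 0.081 ]
platform side [([277.9, 150.7], 0.75)]
platform top [([161.3, 189.5], 0.17)]
    [ 0.5505  0.3957 -0.0978]
scale side [([278.1, 161.4], 0.7)]
scale top [([200.4, 200.4], 0.79)]
    [ 0.5237  0.2596 -0.0115]
rack side [([317.7, 277.7], 0.76)]
rack top [([343.0, 181.3], 0.8)]
    [ 0.5766 -0.1498  0.0066]
grooves side [([321.4, 266.0], 0.97)]
grooves top [([341.5, 181.8], 0.91)]
    [ 0.577  -0.142   0.0455]
apron side [([319.2, 242.2], 0.7)]
apron top [([320.9, 175.5], 0.92)]
    [ 0.587  -0.0836  0.0561]
tin side [([262.2, 275.1], 0.78), ([276.5, 165.2], 0.71)]
tin top [([334.5, 224.5], 0.72)]
    [ 0.4502 -0.1258  0.0036]
spoon side [([231.9, 229.9], 0.92), ([368.4, 221.4], 0.17)]
spoon top [([280.4, 248.0], 0.62)]
    [ 0.3827  0.0275 -0.0147]
brass_weight side [([322.0, 152.1], 0.57), ([262.0, 275.8], 0.53)]
brass_weight top [([319.4, 173.9], 0.64), ([198.8, 148.4], 0.56)]
    [ 0.5641 -0.0642  0.3322]
sweet_bowl side [([367.8, 223.7], 0.81), ([322.7, 153.3], 0.6)]
sweet_bowl top [([289.4, 123.8], 0.94)]
    [ 0.743   0.005  -0.0135]
1.3 [0.1682 0.5237 0.2313] [-0.4863 -3.1037  0.    ]
```

View pics/side0.png

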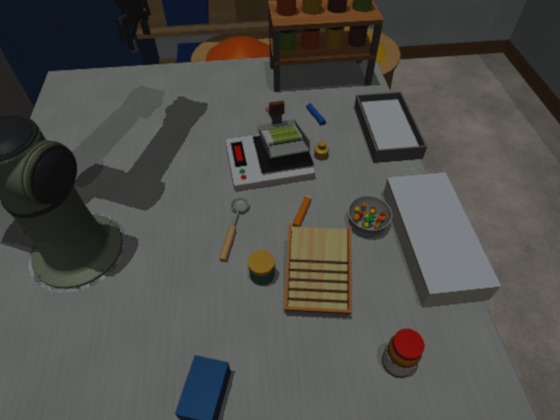

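View pics/top0.png

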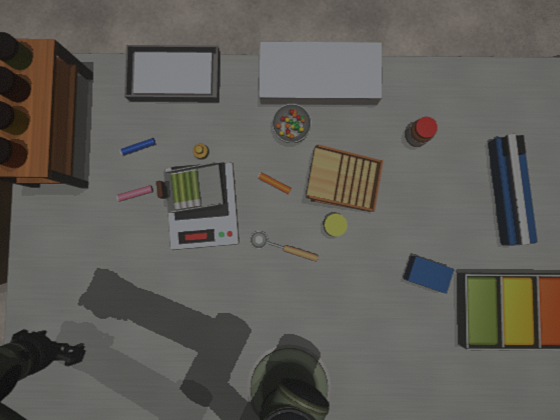

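The side picture shows the scoop on the scale at about (285,137), its grip at (276,108) and the rack at about (320,270). In the top picture the grip is at (161,189), the scoop mouth at about (222,185) and the rack at (345,179) with its uphill end to the left. The network results agree, apart from the platform and the brass weight. Next I take wrist views of the rack and scoop to refine the yaws.

```bash
cat >> h.py <<'E'
def down(yaw,flip=1):
    y=flip*np.array([-np.sin(yaw),np.cos(yaw),0]); z=np.array([0,0,-1.])
    return np.column_stack([np.cross(y,z),y,z])
def wframe(n):
    s=get_state(); T=np.eye(4); T[:3,:3]=R.from_rotvec(s["eef_rot"]).as_matrix(); T[:3,3]=s["position"]
    f=grab_frame("wrist"); f["cam_to_world"]=T@np.array(f["T_tool_cam"]); save(f,n); return f
E
python3 - <<'E'
from h import *
np.set_printoptions(precision=4,suppress=True)
def Rs(yaw,th): return R.from_euler('z',yaw).as_matrix()@R.from_euler('x',th).as_matrix()
for fl in(1,-1):
    print(fl)
    for nm,p,yaw,th in(("grip",[.536,.347,.105],.14,0),("pour0",[.6,.06,.12],-.25,.2),("pour",[.6,.01,.18],-.25,.73)):
        M=Rs(yaw,th)@down(0,fl)
        q=ik(p,R.from_matrix(M).as_rotvec()); print(nm,None if q is None else np.array(q))
s=get_state(); print(np.array(grab_frame("wrist")["T_tool_cam"]))
import pickle
out={}
for nm,p,yaw in(("scoop",[.54,.27,.36],.14),("rack",[.58,-.14,.36],-.25)):
    for fl in (1,-1):
        try: movep(p,R.from_matrix(down(yaw,fl)).as_rotvec().tolist());break
        except Exception as e: print(e)
    f=wframe(nm+"1.png"); print(nm,fl,get_state()["clock"])
    out[nm]={k:f[k] for k in("fx","fy","cx","cy","cam_to_world")}
    for k in(["scoop","scoop_grip","scoop_lip","platform","scale","tube0"] if nm=="scoop" else ["rack","grooves","apron","tin"]):
        r=tip_of("wrist",k)[:3]; print(k,[(np.round(a["centre"],1).tolist(),round(a["score"],2)) for a in r])
pickle.dump(out,open("f.pkl","wb"))
E
```

```text
1
grip [ 0.459   0.5882 -0.1138  0.8688  0.      0.319 ]
pour0 [-0.1235  0.485  -0.27    0.7903  0.1984  0.1291]
pour [-0.4535  0.531  -0.2289  0.9898  0.7117 -0.2702]
-1
grip [ 0.459   0.5882 -0.1138  0.8688  0.     -2.8226]
pour0 [-0.1235  0.485  -0.27    0.7903  0.1984 -3.0125]
pour [-0.4535  0.531  -0.2289  0.9898  0.7117  2.8714]
[[-0.0002 -0.9502 -0.3116  0.0805]
 [ 1.     -0.0003  0.0001  0.0001]
 [-0.0002 -0.3116  0.9502 -0.1432]
 [ 0.      0.      0.      1.    ]]
scoop 1 3.1083
scoop [([259.5, 154.4], 0.82)]
scoop_grip [([340.4, 171.7], 0.66)]
scoop_lip [([198.7, 167.7], 0.55)]
platform []
scale []
tube0 [([261.1, 160.7], 0.92), ([399.8, 167.2], 0.91), ([275.5, 162.1], 0.81)]
rack 1 4.9833
rack [([269.0, 147.1], 0.58)]
grooves [([268.7, 154.4], 0.78)]
apron [([320.6, 153.9], 0.97), ([266.2, 153.5], 0.18)]
tin [([261.4, 43.2], 0.61)]
```

View pics/scoop1.png

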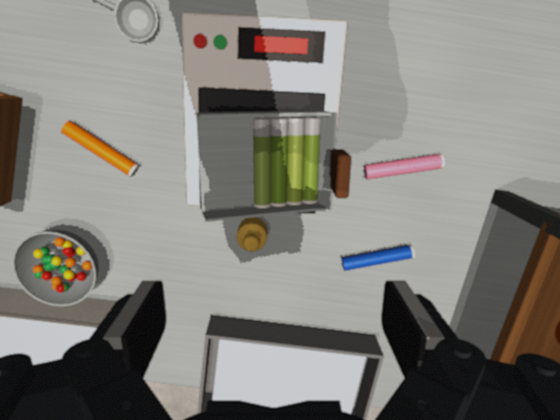

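View pics/rack1.png

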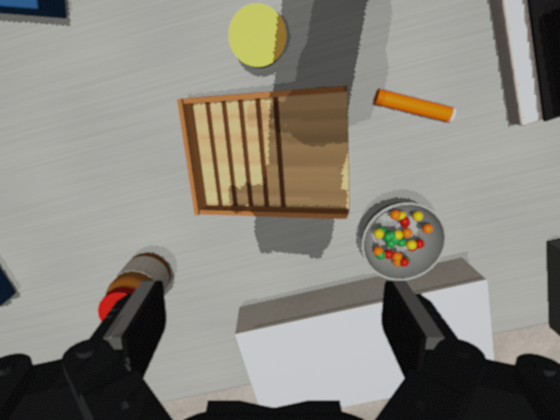

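The wrist views show the scoop spanning (197..335, 112..219) with its grip at about (341,173). The rack's outer top corners are at (180,99), (195,213), (347,87) and (348,216), and its topmost ridge runs from (272,97) to (284,208). I fit planar poses to these and check them with overlays.

```bash
cat > fit.py <<'E'
from h import *
import pickle
from scipy.optimize import least_squares
np.set_printoptions(precision=4,suppress=True)
F=pickle.load(open("f.pkl","rb"))
F["side"]=grab_frame("side");F["top"]=grab_frame("top")
S=.018*0+np.radians(18);c,s=np.cos(S),np.sin(S)
G=lambda x,y,z:np.array([x,c*y-s*z,45+s*y+c*z])/1e3   # grooves -> rack frame (mm)
SC=lambda x,y,z:np.array([x,y,z+42])/1e3
tr=lambda v,p:np.array([np.cos(v[2])*p[0]-np.sin(v[2])*p[1]+v[0],np.sin(v[2])*p[0]+np.cos(v[2])*p[1]+v[1],p[2]])
rack=[("rack",G(0,0,0),(268.7,154.4),1),("rack",G(0,65,0),(320.6,153.9),1),("side",G(0,0,0),(321.4,266),1),("top",G(0,0,0),(341.5,181.8),1),
 ("side",G(0,65,0),(319.2,242.2),1),("top",G(0,65,0),(320.9,175.5),1)]
rc=[("rack",G(-73,-101,26),(180,99),1),("rack",G(73,-101,26),(195,213),1),("rack",G(-73,95,22),(347,87),1),("rack",G(73,95,22),(348,216),1)]
# sign of x in image: decided by the fit (try both)
scoop=[("scoop",SC(0,86,81),(340.4,171.7),1),("scoop",SC(0,-65,46),(198.7,167.7),1),("scoop",SC(0,0,0),(259.5,154.4),.5),
 ("side",SC(0,86,81),(276.7,109.6),1),("top",SC(0,86,81),(158.9,189.3),1),("side",SC(0,-65,46),(292.9,153.7),1),("top",SC(0,-65,46),(219.1,182.4),1),("side",SC(0,0,0),(283.6,147.9),.5),("top",SC(0,0,0),(201.8,188.4),.5)]
def fit(o,v0):
    r=lambda v:np.concatenate([w*(proj(F[n],tr(v,p))-px) for n,p,px,w in o])
    L=least_squares(r,v0,loss="soft_l1",f_scale=2)
    print(L.x);
    for (n,p,px,w),e in zip(o,r(L.x).reshape(-1,2)): print("  ",n,p,e)
    return L.x
vr=fit(rack+rc,[.577,-.142,-.25]); vs=fit(scoop,[.545,.26,.14])
pickle.dump((vr,vs),open("v.pkl","wb"))
K=5
def crop(n,png,x0,y0,w,h,v,segs):
    im=cv2.resize(cv2.imread("pics/"+png)[y0:y0+h,x0:x0+w],None,fx=K,fy=K,interpolation=cv2.INTER_CUBIC)
    im=np.clip(im*1.4,0,255).astype(np.uint8)
    for poly in segs:
        pts=[((proj(F[n],tr(v,p))+.5-[x0,y0])*K).astype(int) for p in poly]
        cv2.polylines(im,[np.array(pts)],False,(0,0,255),1)
    return im
A=crop("scoop","scoop1.png",190,100,170,125,vs,[[SC(x,y,z) for x,y in((-22,79),(22,79),(22,93),(-22,93),(-22,79))] for z in(102,60)]+[[SC(-57,-65,46),SC(57,-65,46),SC(57,-65,74),SC(57,86,35),SC(-57,86,35),SC(-57,-65,74),SC(-57,-65,46)]])
K=4
B=crop("rack","rack1.png",170,80,190,145,vr,[[G(-67,y,2),G(67,y,2)] for y in(-75,-53,-31,-9,13)]+[[G(-73,-101,26),G(73,-101,26),G(73,95,22),G(-73,95,22),G(-73,-101,26)]])
cv2.imwrite("pics/ovA.png",A[:600,:800]); cv2.imwrite("pics/ovB.png",B[:600,:800])
E
python3 fit.py
```

```text
[ 0.578  -0.1418 -0.1788]
   rack [0.    0.    0.045] [ 1.5957 -0.3818]
   rack [0.     0.0618 0.0651] [ 2.3656 -0.6184]
   side [0.    0.    0.045] [-3.5324  0.4715]
   top [0.    0.    0.045] [ 0.1736 -3.5686]
   side [0.     0.0618 0.0651] [-0.4955 -2.9378]
   top [0.     0.0618 0.0651] [-0.6563 -2.4191]
   rack [-0.073  -0.1041  0.0385] [-1.8128 -1.0513]
   rack [ 0.073  -0.1041  0.0385] [-0.1941  1.3268]
   rack [-0.073   0.0836  0.0953] [-1.2932 -0.6605]
   rack [0.073  0.0836 0.0953] [-1.0047  3.4921]
[0.547  0.2544 0.1619]
   scoop [0.    0.086 0.123] [-0.6261  0.1202]
   scoop [ 0.    -0.065  0.088] [0.797  0.1668]
   scoop [0.    0.    0.042] [-0.2414  2.3448]
   side [0.    0.086 0.123] [-0.8346 -1.3837]
   top [0.    0.086 0.123] [1.8895 0.446 ]
   side [ 0.    -0.065  0.088] [-2.0749 -0.8432]
   top [ 0.    -0.065  0.088] [0.7617 0.2504]
   side [0.    0.    0.042] [0.2727 0.6263]
   top [0.    0.    0.042] [-1.3779 -0.0608]
```

View pics/ovA.png

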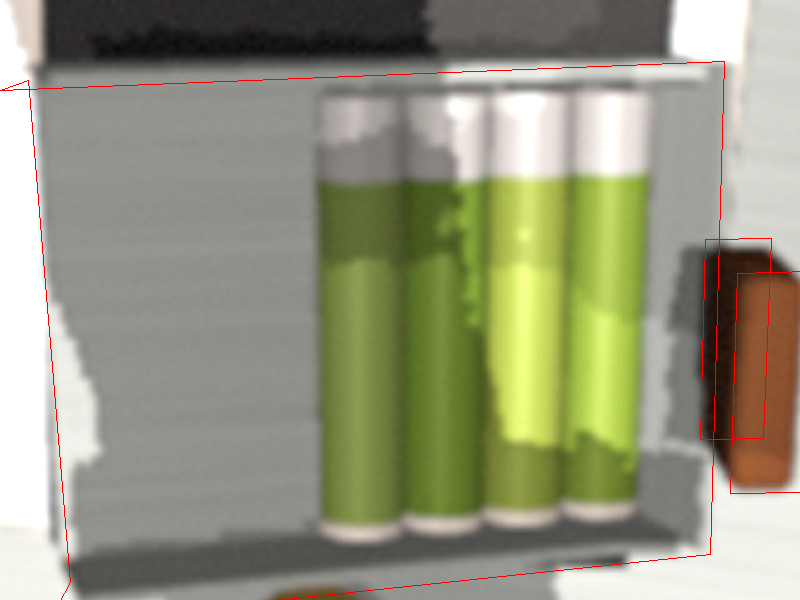

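View pics/ovB.png

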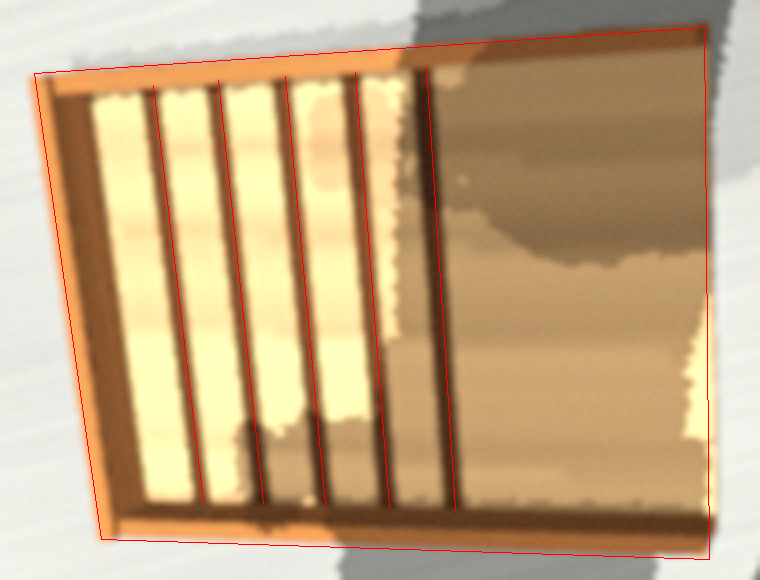

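The rack overlay matches to within 1–2 px. The scoop's grip position matches, with its top face at (337..350, 156..198), but the yaw looks about 1–2° too large. I refit it using the tube axes.

```bash
cat > fit2.py <<'E'
exec(open("fit.py").read().split("vr=fit")[0])
vr,vs=pickle.load(open("v.pkl","rb"))
c2=lambda x,y:np.array([x,y])/5+[190,100]-.5
tub=[[c2(612,92),c2(602,512)],[c2(528,93),c2(523,518)],[c2(445,96),c2(440,524)],[c2(360,96),c2(360,532)]]
grip=[(SC(x,y,102),c2(*p)) for (x,y),p in zip(((-22,79),(22,79)),((737,278),(732,488)))]
cor=[(SC(-57,86,35),c2(718,70)),(SC(57,86,35),c2(705,548))]
def r(v):
    e=[w*(proj(F[n],tr(v,p))-px) for n,p,px,w in scoop]
    e+=[2*(proj(F["scoop"],tr(v,p))-px) for p,px in grip]+[.5*(proj(F["scoop"],tr(v,p))-px) for p,px in cor]
    for i,t in enumerate(tub):
        y=v[3]-20*c*i*1.0; z=4+(65-y)*np.tan(S)+10/c
        for sx,px in zip((-50,50),t):
            q=proj(F["scoop"],tr(v,SC(sx+v[4+i],y,z)))-px; e.append(q*[2,.3])
    return np.concatenate(e)
L=least_squares(r,list(vs)+[50,0,0,0,0],loss="soft_l1",f_scale=1,x_scale=[.01,.01,.02,5,3,3,3,3])
print(L.x); print(r(L.x).reshape(-1,2))
pickle.dump((vr,L.x[:3]),open("v.pkl","wb"))
E
python3 fit2.py
```

```text
[ 0.5463  0.2543  0.1479 61.7349  0.3296  0.4134  0.1604 -0.3113]
[[-0.5909  0.681 ]
 [ 0.7479 -1.184 ]
 [-0.2234  2.0954]
 [-0.6406 -1.4318]
 [ 1.8386  0.2278]
 [-2.6261 -0.7515]
 [ 0.8161  0.8138]
 [ 0.1663  0.6394]
 [-1.3741  0.0503]
 [ 0.7634 -0.8665]
 [-1.2867  3.2679]
 [ 1.076  -0.579 ]
 [ 0.2685  0.8972]
 [-1.227   0.0107]
 [-1.1565 -0.2827]
 [-0.0296  0.1402]
 [ 0.1843 -0.151 ]
 [-0.1253  0.0626]
 [ 2.3484 -0.0868]
 [-0.3735  0.1072]
 [ 2.4863 -0.184 ]]
```

```bash
cat > g.py <<'E'
from h import *
import pickle
np.set_printoptions(precision=4,suppress=True)
vr,vs=pickle.load(open("v.pkl","rb")); vs[2]=.143
rz=lambda a:R.from_euler('z',a).as_matrix()
g=np.array([vs[0],vs[1],.042])+rz(vs[2])@[0,.086,.081]
rv=R.from_matrix(down(vs[2])).as_rotvec().tolist()
P=lambda z:[g[0],g[1],z]
movep(P(.25),rv); move_l(P(.106),.12)
s=get_state(); print(s["clock"],s["position"],s["contact_force"])
grab(90); s=get_state(); print("grab",s["finger_gap"],s["grasp_force"],s["contact_force"],s["clock"])
move_l(P(.146),.08); s=get_state(); print("lift",s["position"],s["contact_force"],s["wrist_torque"],s["clock"])
move_l(P(.24),.15); sleep(.2); s=get_state(); print(s["finger_gap"],s["contact_force"],s["wrist_torque"],s["clock"])
f=wframe("lift.png"); save(grab_frame("side"),"lift_side.png")
a=cv2.imread("pics/lift.png");b=cv2.imread("pics/lift_side.png")[60:235,180:413]
cv2.imwrite("pics/liftc.png",np.hstack([cv2.resize(a,(400,300)),cv2.resize(b,(400,300))]))
E
python3 g.py
```

```text
8.5333 [0.5347 0.3398 0.1069] [0.4751 0.0815 0.1596]
grab 0.15446035838684335 87.67402052879333 [-0.7513 -0.5562  2.8851] 9.1917
lift [0.5339 0.3394 0.1458] [-0.4587 -0.3776 -3.6896] [0.172  0.0437 0.0156] 9.8417
0.15554045262461647 [-0.363  -0.6217 -4.2332] [ 0.2377  0.0005 -0.0144] 10.8167
```

View pics/liftc.png

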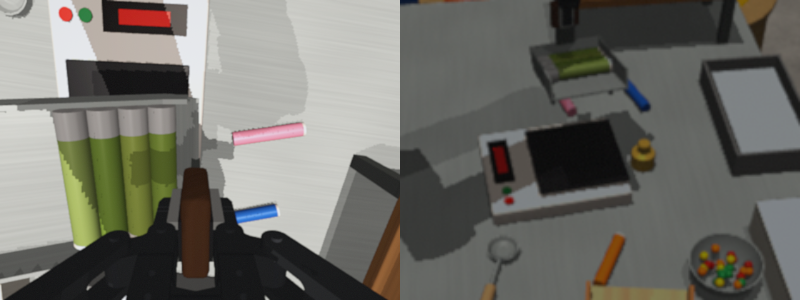

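All four tubes are in the lifted scoop, the load reads 4.2 N, and nothing is disturbed. The empty platform shows in the side view at crop corners (128,132), (212,121), (231,182) and (144,193). Next I carry the scoop above the rack and check the lip's position before tipping.

```bash
cat > p.py <<'E'
from h import *
import pickle
np.set_printoptions(precision=4,suppress=True)
vr,vs=pickle.load(open("v.pkl","rb"))
S=np.radians(18);c,s_=np.cos(S),np.sin(S)
rz=lambda a:R.from_euler('z',a).as_matrix()
def Gw(x,y,z): return np.array([vr[0],vr[1],.045])+rz(vr[2])@np.array([x,c*y-s_*z,s_*y+c*z])
D=np.array([[1,0,0],[0,1,0],[0,0,-1.]]);D=down(0)
def tcp(L,th,yaw,off=.0161):
    Rs=rz(yaw)@R.from_euler('x',th,degrees=True).as_matrix()
    return (L+Rs@[0,.151,.035-off]).tolist(),R.from_matrix(Rs@D).as_rotvec().tolist()
E
python3 - <<'E'
from p import *
sd=grab_frame("side"); C=[(128,132),(212,121),(231,182),(144,193)]
W=np.array([onz(sd,(x/1.717+180,y/1.714+60),.042) for x,y in C]); print(W,W.mean(0))
e=[np.linalg.norm(W[i]-W[i-1]) for i in range(4)];print(e)
for n in("side","top"):
    f=grab_frame(n);r=tip_of(n,"platform")[:2];print([(onz(f,a["centre"],.042),a["score"]) for a in r])
poses=dict(via=tcp(Gw(0,65,0)+[0,0,.10],0,vr[2]),pre=tcp(Gw(0,65,.026),14,vr[2]),fin=tcp(Gw(0,65,.013),40,vr[2]))
for k,(p,r) in poses.items(): q=ik(p,r); print(k,np.array(p),None if q is None else np.array(q))
p,r=poses["via"]; move_l(p,.17,r); sleep(.2)
st=get_state();print(st["position"],st["clock"],st["contact_force"])
f={n:grab_frame(n) for n in("side","top")}
for k,o in(("scoop_grip",[0,.151,.035]),("scoop_lip",[0,0,0])):
    a={n:tip_of(n,k)[:1] for n in f}; e=Gw(0,65,0)+[0,0,.10]+rz(vr[2])@o
    print(k,"exp",e,[(n,np.array(a[n][0]["centre"])-proj(f[n],e)) for n in f if a[n]])
    if all(a.values()): print(tri(*[ray(f[n],a[n][0]["centre"]) for n in f]))
E
```

```text
[[0.4662 0.3156 0.042 ]
 [0.6139 0.3269 0.042 ]
 [0.6229 0.1771 0.042 ]
 [0.4809 0.1692 0.042 ]] [0.5459 0.2472 0.042 ]
[np.float64(0.1471523073180944), np.float64(0.1481599292531452), np.float64(0.15002223047028607), np.float64(0.1422247103076305)]
[(array([0.5439, 0.2616, 0.042 ]), 0.72)]
[(array([0.5349, 0.2562, 0.042 ]), 0.9), (array([0.5215, 0.2481, 0.042 ]), 0.49)]
via [11.5994 60.8399 20.25  ] None
pre [11.5964 60.8231 20.2107] None
fin [11.5902 60.7892 20.255 ] NoneTraceback (most recent call last):
  File "<stdin>", line 9, in <module>
cell.MotionError: the arm cannot follow that straight line within its joint ranges
```

Run:
```python
from p import *
poses=dict(via=tcp(Gw(0,.065,0)+[0,0,.10],0,vr[2]),pre=tcp(Gw(0,.065,.026),14,vr[2]),fin=tcp(Gw(0,.065,.013),40,vr[2]))
for k,(p,r) in poses.items(): q=ik(p,r); print(k,np.array(p),None if q is None else np.array(q))
p,r=poses["via"]; move_l(p,.17,r); sleep(.2)
st=get_state();print(st["position"],st["clock"],st["contact_force"])
f={n:grab_frame(n) for n in("side","top")}
for k,o in(("scoop_grip",[0,.151,.035]),("scoop_lip",[0,0,0])):
    a={n:tip_of(n,k)[:1] for n in f}; e=Gw(0,.065,0)+[0,0,.10]+rz(vr[2])@o
    print(k,"exp",e,[(n,np.array(a[n][0]["centre"])-proj(f[n],e)) for n in f if a[n]])
    if all(a.values()): print(tri(*[ray(f[n],a[n][0]["centre"]) for n in f]))
```

```text
via [0.6159 0.0676 0.184 ] [-0.0098  0.4867 -0.071   1.0131  0.      0.169 ]
pre [0.6128 0.0508 0.1447] [-0.1588  0.4922 -0.1946  0.8789  0.2443  0.0206]
fin [0.6067 0.0169 0.189 ] [-0.4204  0.5486 -0.1542  1.0661  0.674  -0.3113]
[0.6158 0.0682 0.1841] 13.2167 [ 0.2089  0.755  -4.3183]
scoop_grip exp [0.6159 0.0676 0.2001] [('side', array([-0.6527,  2.1285]))]
scoop_lip exp [ 0.589  -0.081   0.1651] [('side', array([ 3.8643, -1.6808])), ('top', array([-0.8155,  0.8293]))]
[ 0.5921 -0.0793  0.1671]
```

Run:
```python
from p import *
p,r=tcp(Gw(0,.065,.026),14,vr[2]); move_l(p,.12,r); sleep(.1)
print(get_state()["contact_force"],get_state()["clock"])
p,r=tcp(Gw(0,.065,.013),40,vr[2]); move_l(p,.10,r); t=get_state(); sleep(1.5)
st=get_state();print(t["clock"],st["clock"],st["position"],st["contact_force"],st["finger_gap"])
f=grab_frame("top"); save(f,"pour.png"); s=grab_frame("side"); save(s,"pours.png")
for n,F in(("top",f),("side",s)): print(n,[(np.round(a["centre"],1),round(a["score"],2)) for a in tip_of(n,"tube0")])
cv2.imwrite("pics/pourc.png",np.hstack([cv2.resize(f["img"][120:240,250:410,::-1],(400,300)),cv2.resize(s["img"][190:325,240:420,::-1],(400,300))]))
```

```text
[-0.2439 -0.2941 -3.8225] 14.125
14.8333 16.3333 [0.6067 0.0169 0.189 ] [-0.2374 -0.1181 -3.0796] 0.150795552264599
top [(array([131.1, 192.7]), 0.66), (array([137.2, 145.5]), 0.5), (array([273.5, 182.8]), 0.46)]
side [(array([316.1, 303.4]), 0.89), (array([319.8, 288.7]), 0.72), (array([321.3, 275.1]), 0.64), (array([317.3, 292. ]), 0.6), (array([273.1, 114.5]), 0.42)]
```

View pics/pourc.png

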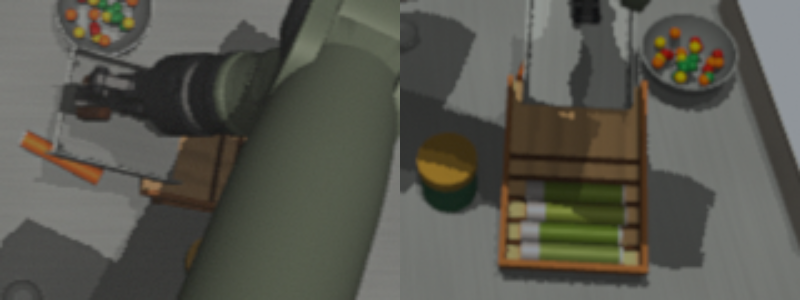

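All four tubes lie one per groove, in the side-crop rows at y≈192, 212, 233 and 252 of the right panel, and the load is down to 3.1 N. I retract along the reverse path and measure the platform again.

Run:
```python
from p import *
p,r=tcp(Gw(0,.065,.026),14,vr[2]); move_l(p,.12,r)
p,r=tcp(Gw(0,.065,0)+[0,0,.10],0,vr[2]); move_l(p,.15,r)
p[2]+=.03; p[1]+=.0; move_l(p,.15)
print(get_state()["clock"])
for n,roi in(("top",(150,150,100,110)),("side",(215,115,110,80))):
    f=grab_frame(n); x,y,w,h=roi
    g=cv2.cvtColor(f["img"],cv2.COLOR_RGB2GRAY)[y:y+h,x:x+w]
    big=cv2.resize(g,None,fx=4,fy=4,interpolation=cv2.INTER_CUBIC)
    m=(big<45).astype(np.uint8); m=cv2.morphologyEx(m,cv2.MORPH_OPEN,np.ones((9,9)))
    cs,_=cv2.findContours(m,cv2.RETR_EXTERNAL,cv2.CHAIN_APPROX_NONE); k=max(cs,key=cv2.contourArea)
    W=np.array([onz(f,((u+.5)/4-.5+x,(v+.5)/4-.5+y),.042)[:2] for u,v in k[:,0]])
    print(n,cv2.minAreaRect((W*1000).astype(np.float32)))
    out=cv2.cvtColor(big,cv2.COLOR_GRAY2BGR);cv2.drawContours(out,[k],-1,(0,0,255),1);cv2.imwrite(f"pics/pl_{n}.png",cv2.resize(out,(400,400)))
cv2.imwrite("pics/pl.png",np.hstack([cv2.imread("pics/pl_top.png"),cv2.imread("pics/pl_side.png")]))
```

```text
17.9333
top ((572.5068969726562, 269.6253662109375), (80.27547454833984, 118.06021881103516), 6.708308219909668)
side ((540.6226196289062, 249.6814727783203), (146.40655517578125, 150.64927673339844), 5.385356426239014)
```

View pics/pl.png

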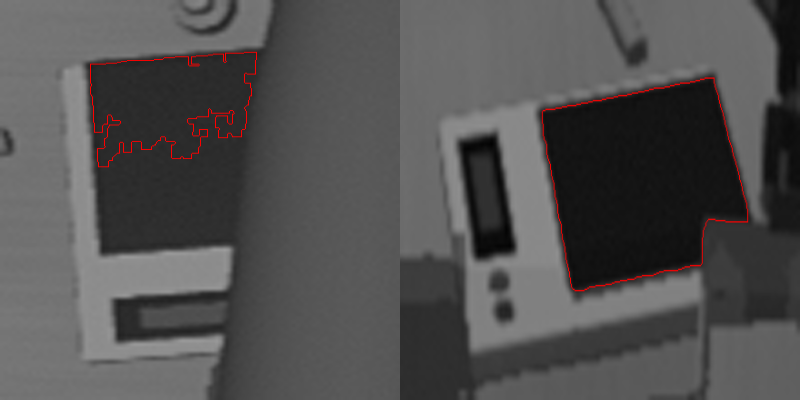

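The side view's platform contour is clean, about 146 x 151 mm centred at (0.541, 0.250) with a yaw of about 5.4°. In the top view the arm hides half of it. I cross-check the visible left corners, then set the scoop down.

Run:
```python
from p import *
f=grab_frame("top"); A,B=[onz(f,(x/4+150,y*1.1/4+150),.042)[:2] for x,y in((90,63),(101,254))]
d=(A-B)/np.linalg.norm(A-B); ct=(A+B)/2+.075*np.array([d[1],-d[0]]); print("top est",ct,np.linalg.norm(A-B),np.arctan2(d[1],d[0]))
C=.6*np.array([.5406,.2497])+.4*ct if np.linalg.norm(ct-[.5406,.2497])<.008 else np.array([.5406,.2497])
yaw=.11; rv=R.from_matrix(down(yaw)).as_rotvec().tolist()
xy=C+(rz(yaw)@[0,.086,0])[:2]; print(C,xy)
P=lambda z:[xy[0],xy[1],z]
move_l(P(.215),.17,rv); move_l(P(.118),.12); sleep(.2)
print("hit",move_l(P(.1015),.015,until_force=2.0)); s=get_state();print(s["position"],s["contact_force"],s["wrist_torque"],s["clock"])
```

```text
top est [0.5379 0.2492] 0.14703562924893193 0.07990776128964078
[0.5395 0.2495] [0.5301 0.335 ]
hit True
[0.5299 0.3351 0.1062] [ 0.5708 -0.349   4.2522] [ 0.0009 -0.0186  0.0505] 21.8083
```

Run:
```python
from p import *
let_go(); s=get_state(); print(s["contact_force"],s["position"])
p=list(s["position"]); p[2]=.26; move_l(p,.12); movep([.35,.42,.3],s["eef_rot"]); sleep(.3)
print(get_state()["clock"])
f={n:grab_frame(n) for n in("side","top")}
C=np.array([.5395,.2495,.042])
for k,o in(("scoop_grip",[0,.086,.081]),("scoop_lip",[0,-.065,.046])):
    a={n:tip_of(n,k)[:1] for n in f}; e=C+rz(.11)@o
    print(k,"exp",e,[(n,np.array(a[n][0]["centre"])-proj(f[n],e)) for n in f if a[n]])
a=cv2.resize(f["side"]["img"][90:330,200:420,::-1],None,fx=1.8,fy=2.2); b=cv2.resize(f["top"]["img"][110:260,120:400,::-1],(400,a.shape[0]))
cv2.imwrite("pics/end.png",np.hstack([a,b]))
```

```text
[-0.2639 -0.1986 -0.307 ] [0.5288 0.3346 0.1049]
25.075
scoop_grip exp [0.5301 0.335  0.123 ] [('side', array([-0.8617,  1.0569])), ('top', array([-1.5863,  1.9848]))]
scoop_lip exp [0.5466 0.1849 0.088 ] [('side', array([ 0.8027, -0.0647])), ('top', array([-0.8635,  1.9404]))]
```

View pics/end.png

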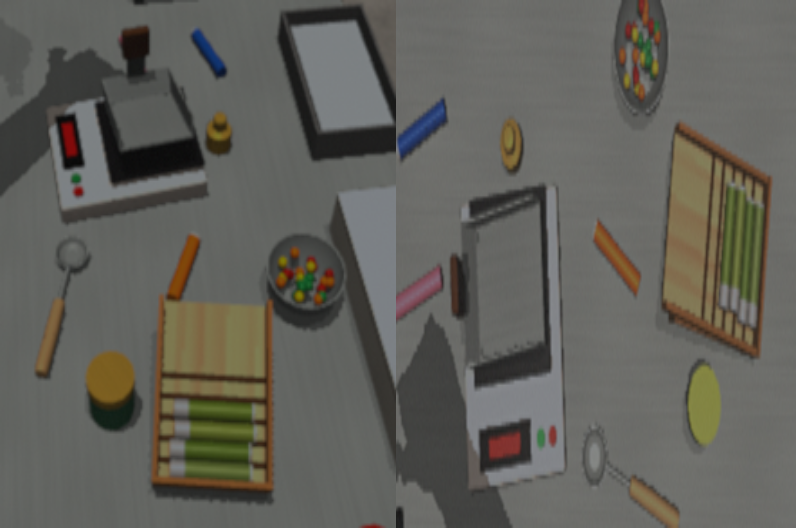

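The empty scoop stands on the middle of the platform, with its grip at about (135,42) in the left panel. The four tubes lie in the four lowest grooves, at left-panel rows 410, 430, 450 and 470. Nothing else has moved.

```bash
python3 -c "
from cell import *
print(sign_off())"
```

```text
the job is handed in; nothing more can be done
None
```

The job is handed in: all four tubes rolled down into the rack, one to a groove, and the empty scoop is back on its feet in the middle of the scale's platform, with nothing else moved, at about 25 s on the robot's clock.

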